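# Tighten the glue press until its ratchet knob slips

### The arm

A 6-joint arm with a two-finger parallel gripper is mounted at the origin on the work surface. World frame = base frame: x ahead of the robot, y to its left, z up, the work surface at z = 0. Lengths are in m, angles in rad, forces in N, time in s.
With the tool pointing down it reaches from about 0.25 to 0.775 m from the base axis. Payload 4 kg.
Tool frame: the origin (TCP) lies midway between the tips of the shut fingers; the grasp point (between the pads) lies 19 mm behind it; z points along the fingers, x is the direction in which the jaws open and shut, and the axes are right-handed (so a half turn about z gives the same grasp; the last joint's range is limited). The gripper opens to 94 mm and grips with 3 to 60 N. Pads are 16 mm wide; open, the fingers measure 119 mm over their backs; the gripper's body (75 mm by 177 mm) begins 78 mm behind the grasp point.
Start: joints at [-1.308, 0.087, 1.371, -0, 1.684, -0.103], TCP at [0.197, -0.514, 0.206] pointing down, gripper open.
Joint ranges: [-3.1, 3.1], [-0.76, 2.03], [0.27, 2.55], [-1.08, 4.22], [0.17, 2.65], [-2.57, 2.57]. Speed limits (rad/s): [2.79, 2.79, 3.14, 3.14, 3.14, 3.14].

### API

Orientations are given as [roll, pitch, yaw] about the fixed x, y, z axes, in that order (R = Rz(yaw) Ry(pitch) Rx(roll)).
In Python, from bench import robot, eyes, close_job gives the robot as it stands.
- The arm moves only by the shell command python3 -m jog 'ROWS'. ROWS is JSON, a list of rows, each a list of 3 entries, a list of its own where there are three numbers: the turn, a rotation vector about the tool's x, y, z in degrees, then the shift along the tool's x, y, z in mm, then the closure, from -1 (fully open) to 1 (shut). In form: [[[wx, wy, wz], [x, y, z], claw], ...]. A call has 1 to 5 rows; each row is the pose to reach, as a shift and turn from the pose commanded when the call began, along the tool's axes at that moment; what a row does not reach only later rows make up. A row lasts 1/10 s, in which the tool goes at most 50 mm and 8.59 degrees, less where a joint would pass 70% of its speed; a pose out of reach is approached as far as the arm can. A call with a gripper value outside its range is refused whole. The fingers move at their own pace and stop on an object; the grip force is fixed at half the most. Time passes only in rows, so rows that repeat a pose let the fingers close. It gives the time, the measured TCP pose, the force and the opening at its end, in the units of the state.
- robot.get_obs(): the state, without advancing time (a new reading comes with each control period).
- eyes.snapshot(name): name is "side" or "top" or "wrist"; returns (picture, depth): 384x512x3 uint8, red, green, blue; 384x512 float32, m along the optical axis (not along the pixel's ray), 0 where there is no reading.
- eyes.camera_params(name): a dict with "mtx" (3x3 intrinsics, pixels), "world_to_cam" (4x4, takes a point from world to camera coordinates). Camera axes: x right, y up, looking along -z (the intrinsics and any distortion apply to the point x, -y, -z); pixel columns grow to the right and rows downward; lengths in m; the calibration is good to about 2 mm. A picture is of the moment at which its call begins: read the wrist's pose just before it. camera_params takes no time and is no camera call; for the wrist camera it gives the pose at the moment of the call.
- close_job(): hands the job in, once; it reports no verdict.
The state is a dict: "time": time; "joint_positions": joint angles; "qvel": joint speeds; "joint_torque": joint torques, N m; "tool_pos": TCP position; "ee_rot": TCP orientation; "wrist_force": force on the tool from outside, world axes, zero at the start; "wrist_torque": the same for the moment, N m; "width": finger opening in m.
Only numpy, scipy, OpenCV 4.12 (cv2) and the standard library are available. Lean on these libraries where they do the work, as an engineer would, in place of code of your own. Each camera call takes 0.05 s, during which the arm holds its last target. There are 200 camera calls.

### The job

Two small screw presses stand on the painter's table. Take the winged knob of the press that has the wooden boards in its jaw and turn it clockwise (seen from above) until the screw is tight and the torque-limiting knob slips and clicks at least twice, so that the glued boards are pressed, then let go without turning it back. Do not turn the knob of the empty press.

Things in the scene. Friction and masses are not known exactly. Their poses are not given: they have to be found in the camera images.
- press_knob (a point): Grip point of the knob on the fixed iron press with wooden boards in its jaw. A black drum, 42 mm wide, top 128 mm above the table, carries an upright flat aluminium wing: 46 mm long, 14 thick, 38 high. The point lies on the vertical turning axis, 150 mm above the table, 22 above the drum, 16 below the wing's top. x runs along the wing, y across it (pinch along y), z up; it turns with the knob.
- press_screw (a joint): Angle of that press's screw, rad, growing clockwise seen from above. It starts between 0 and 0.35 and meets a firm stop (boards clamped) at 0.70. It turns with the knob against a light drag of 0.05 N m.
- press_slip (a joint): How far that knob has slipped on its screw, rad, 0 at the start, growing clockwise. The ratchet gives way at 0.2 N m: it stays 0 until the screw is at its stop, then grows as the knob is turned on, steadily; 0.15 rad counts as one click. Turned back, the knob does not slip but loosens the screw.
- spare_tip (a point): Point near one end of the wing of the same knob on the empty press (same iron C-frame, no boards in its jaw), 21 mm from its turning axis along the wing, 150 mm above the table; its x axis points along the wing, away from the turning axis. This knob is to be left as it is.
Mind the look-alikes: they are no part of the job. What is shaped like the part that bears press_knob but green is not meant.

How it is judged:
By the outcome, as a careful person would: the job done as asked, in the order asked, and still so for the second after the job is handed in, with the robot touching nothing.
It also fails if it takes over 32 s, if anything falls off the work surface, if the arm or the gripper's body presses on something with over 40 N, if the wrist force passes 120 N, or if a joint passes its speed limit or range.

## Working session

There is one attempt and no reset: what is moved stays moved. The work goes in short steps, Python scripts to look and compute and a shell command to move; the robot and the scene stay as the last step left them, time stands still between calls to the robot, and variables do not carry over. Pictures are saved under pics/ and viewed, about 8 in all and at most 12, crops included, and the job is handed in when it is done.

```bash
mkdir -p pics; python3 - <<'E'
from bench import robot, eyes
import cv2,numpy as np,pickle
d={}
for n in("top","side"):
    p,z=eyes.snapshot(n); d[n]=(p,z,eyes.camera_params(n)); cv2.imwrite(f"pics/{n}0.png",p[:,:,::-1])
pickle.dump(d,open("d.pkl","wb"))
print(robot.get_obs())
for n in d: print(d[n][2])
E
```

```text
{'time': 0.1, 'joint_positions': array([-1.30811957e+00,  8.79072556e-02,  1.37208271e+00, -1.39351123e-05,
        1.68360968e+00, -1.03085630e-01]), 'qvel': array([ 2.33741471e-04,  1.25253290e-04, -3.68078744e-03,  9.27781126e-04,
       -4.19785284e-05,  9.24435149e-04]), 'joint_torque': array([ 2.19570808e-03, -3.41253555e+01, -3.03299940e+01,  7.20369816e-02,
        3.04892322e-02, -1.00675798e-04]), 'tool_pos': array([ 0.19658388, -0.51314141,  0.20441728]), 'ee_rot': array([-3.14139990e+00,  1.99776445e-03, -1.20503530e+00]), 'wrist_force': array([ 0.03183318, -0.27729207, -0.69615791]), 'wrist_torque': array([-0.00078166, -0.01213699,  0.02954779]), 'width': 0.09398124546877155}
{'mtx': array([[388.11043657,   0.        , 256.85944866],
       [  0.        , 388.11043657, 191.24297712],
       [  0.        ,   0.        ,   1.        ]]), 'world_to_cam': array([[ 0.07392012, -0.99724774, -0.00572351, -0.02861117],
       [ 0.97737453,  0.07130414,  0.199135  , -0.46774057],
       [-0.19817882, -0.0203141 ,  0.97995535, -0.84850089],
       [ 0.        ,  0.        ,  0.        ,  1.        ]])}
{'mtx': array([[411.07162404,   0.        , 260.81651529],
       [  0.        , 411.07162404, 196.73997344],
       [  0.        ,   0.        ,   1.        ]]), 'world_to_cam': array([[-0.99812453, -0.06073043, -0.00769602,  0.43938667],
       [ 0.03407153, -0.65557297,  0.75436279, -0.11466028],
       [-0.05085808,  0.75268579,  0.65641264, -0.92453719],
       [ 0.        ,  0.        ,  0.        ,  1.        ]])}
```

View pics/top0.png

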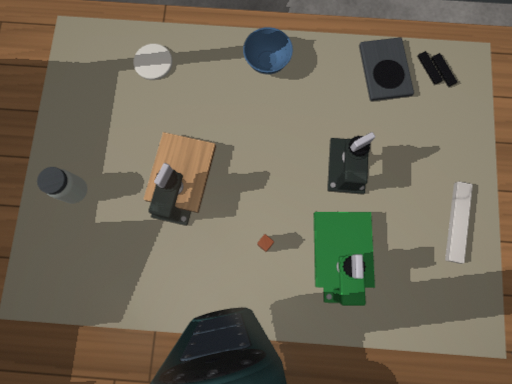

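View pics/side0.png

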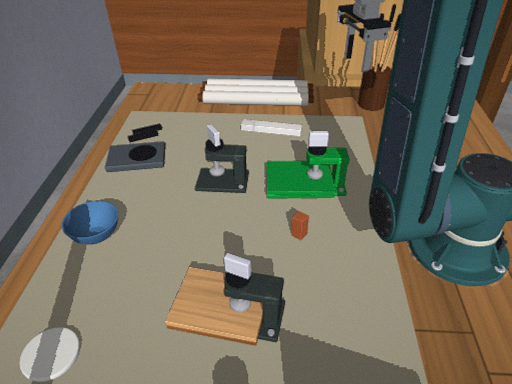

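The top view shows the boards' press knob at (163,176) and the empty press at (361,144); the green look-alike is at (357,267). In the side view the boards' knob is at (238,267). I'll enlarge it and compute the wing from both views.

```bash
cat > h.py <<'E'
import numpy as np,cv2
def pts(z,c,u0,u1,v0,v1):
    v,u=np.mgrid[v0:v1,u0:u1]; d=z[v0:v1,u0:u1]; K=c["mtx"]
    X=np.stack([(u-K[0,2])/K[0,0]*d,-(v-K[1,2])/K[1,1]*d,-d,np.ones_like(d)],-1)
    return (X@np.linalg.inv(c["world_to_cam"]).T)[...,:3]
def wing(p,z,c,u0,u1,v0,v1,thr=110,hmin=.132):
    P=pts(z,c,u0,u1,v0,v1); im=p[v0:v1,u0:u1].astype(int)
    m=(P[...,2]>hmin)&(P[...,2]<.185)&(im.min(-1)>thr)
    Q=P[m]; (cx,cy),(w,h),a=cv2.minAreaRect(Q[:,:2].astype(np.float32))
    x=Q[:,:2]-Q[:,:2].mean(0); l,V=np.linalg.eigh(x.T@x); d=V[:,1]
    print(len(Q),"mean",Q.mean(0).round(4),"zmax",Q[:,2].max().round(4),"rect",np.round([cx,cy,w,h,a],4),"pca yaw",np.degrees(np.arctan2(d[1],d[0])).round(1))
E
python3 - <<'E'
import pickle,cv2,numpy as np
from h import *
d=pickle.load(open("d.pkl","rb"))
wing(*d["top"],145,190,155,200); wing(*d["side"],215,260,245,290)
wing(*d["top"],345,380,125,160)
a=cv2.resize(d["top"][0][120:230,130:230],(400,440),interpolation=3);b=cv2.resize(d["side"][0][240:350,190:290],(400,440),interpolation=3)
cv2.imwrite("pics/c0.png",np.hstack([a,b])[:,:,::-1])
E
```

```text
143 mean [0.4664 0.1989 0.1663] zmax 0.1699 rect [4.67400e-01 1.99500e-01 1.41000e-02 4.53000e-02 7.06367e+01] pca yaw 159.4
475 mean [0.4669 0.2025 0.1543] zmax 0.1682 rect [4.67700e-01 1.99000e-01 1.53000e-02 4.55000e-02 6.92762e+01] pca yaw 162.0
165 mean [ 0.5668 -0.2038  0.163 ] zmax 0.1699 rect [ 5.69100e-01 -2.06600e-01  1.33000e-02  4.61000e-02  3.37642e+01] pca yaw 123.9
```

View pics/c0.png

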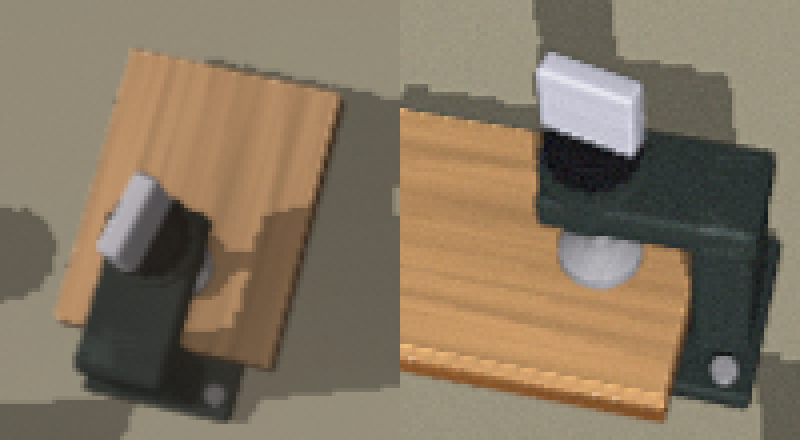

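Both views agree: the axis is at about (0.4675, 0.199), the top at 0.169, and the wing's yaw at about 160° (-20°). I'll use jaw yaw 70°, which leaves room on the last joint for the clockwise turn. I'm rising first, then crossing.

```bash
cat > go.py <<'E'
import sys,numpy as np
from bench import robot
from scipy.spatial.transform import Rotation as R
x,y,z,yaw=map(float,sys.argv[1:5]); o=robot.get_obs()
A=R.from_euler("xyz",o["ee_rot"]); B=R.from_euler("xyz",[np.pi,0,np.radians(yaw)])
print("t",o["time"],"pos",o["tool_pos"].round(4),"rpy",np.degrees(o["ee_rot"]).round(1),"q",o["joint_positions"].round(2),"F",o["wrist_force"].round(1),"T",o["wrist_torque"].round(2),"w",round(o["width"],4))
print("turn",np.degrees((A.inv()*B).as_rotvec()).round(1),"shift mm",(A.inv().apply(np.array([x,y,z])-o["tool_pos"])*1000).round(1))
E
python3 -m jog '[[[0,0,-8],[0,0,-50],-1],[[0,0,-16],[0,0,-90],-1],[[0,0,-24],[-30,-27,-90],-1],[[0,0,-33],[-65,-58,-90],-1],[[0,0,-41],[-100,-90,-90],-1]]'; python3 go.py .4675 .199 .29 70
```

```text
time: 0.6
tool_pos: [0.2451, -0.3869, 0.2951]
ee_rot: [-3.141, 0.0, -0.485]
wrist_force: [0.9, 0.9, 0.4]
width: 0.0944
t 0.6 pos [ 0.2451 -0.3869  0.2951] rpy [-180.     0.   -27.8] q [-1.13 -0.12  1.4   0.    1.86 -0.65] F [0.9 0.9 0.4] T [-0.03 -0.06 -0.03] w 0.0944
turn [ -0.   -0.  -97.8] shift mm [ -76.3 -622.     5.5]
```

```bash
python3 -m jog '[[[0,0,-96],[-76,-615,0],-1],[[0,0,-96],[-76,-615,0],-1],[[0,0,-96],[-76,-615,0],-1],[[0,0,-96],[-76,-615,0],-1],[[0,0,-96],[-76,-615,0],-1]]'; python3 go.py .4675 .199 .29 70
```

```text
time: 1.1
tool_pos: [0.3346, -0.1527, 0.2952]
ee_rot: [3.142, -0.0, 0.266]
wrist_force: [0.9, 0.2, -0.0]
width: 0.0944
t 1.1 pos [ 0.3346 -0.1527  0.2952] rpy [180.   -0.   15.2] q [-0.58 -0.32  1.56  0.    1.9  -0.85] F [ 0.9  0.2 -0. ] T [-0.01 -0.13 -0.02] w 0.0944
turn [  0.   -0.  -54.8] shift mm [ 220.7 -304.4    5.2]
```

```bash
python3 -m jog '[[[0,0,-54],[220,-304,5],-1],[[0,0,-54],[220,-304,5],-1],[[0,0,-54],[220,-304,5],-1],[[0,0,-54],[220,-304,5],-1],[[0,0,-54],[220,-304,5],-1]]'; python3 go.py .4675 .199 .29 70
```

```text
time: 1.6
tool_pos: [0.424, 0.081, 0.2918]
ee_rot: [3.141, 0.0, 1.017]
wrist_force: [0.9, -0.4, -0.3]
width: 0.0946
t 1.6 pos [0.424  0.081  0.2918] rpy [180.    0.   58.3] q [ 0.06 -0.18  1.46 -0.    1.86 -0.96] F [ 0.9 -0.4 -0.3] T [-0.02 -0.14 -0.01] w 0.0946
turn [  0.    0.  -11.7] shift mm [123.3 -25.1   1.8]
```

```bash
python3 -m jog '[[[0,0,-11],[115,-24,0],-1],[[0,0,-11],[115,-24,0],-1],[[0,0,-11],[115,-24,0],-1],[[0,0,-11],[115,-24,0],-1],[[0,0,-11],[115,-24,0],-1]]'; python3 - <<'E'
from bench import eyes
import cv2
from h import *
c=eyes.camera_params("wrist"); p,z=eyes.snapshot("wrist"); cv2.imwrite("pics/w0.png",p[:,:,::-1])
W=np.array([.4675,.199,.168,1]); q=c["world_to_cam"]@W; K=c["mtx"]
u,v=K[0,0]*q[0]/-q[2]+K[0,2],-K[1,1]*q[1]/-q[2]+K[1,2]; print(u,v)
u,v=int(u),int(v)
try: wing(p,z,c,max(u-90,0),min(u+90,512),max(v-90,0),min(v+90,384))
except Exception as e: print(e)
E
python3 go.py .4675 .199 .17 70
```

```text
time: 2.1
tool_pos: [0.4645, 0.1881, 0.2918]
ee_rot: [-3.141, 0.002, 1.202]
wrist_force: [0.1, 0.3, 0.1]
width: 0.0941
267.62583615461887 185.63298259295655
583 mean [0.4658 0.198  0.1643] zmax 0.168 rect [4.67800e-01 1.97300e-01 1.28000e-02 4.49000e-02 6.90825e+01] pca yaw 159.2
t 2.15 pos [0.4645 0.1876 0.2922] rpy [1.80e+02 1.00e-01 6.88e+01] q [ 0.27 -0.02  1.31 -0.    1.85 -0.93] F [-0.1 -0.8 -0.8] T [ 0.   -0.15  0.04] w 0.094
turn [ 0.   0.1 -1.2] shift mm [ 11.8  -1.3 122.2]
```

View pics/w0.png

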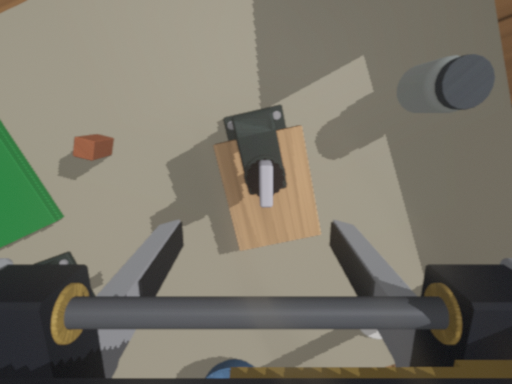

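The wrist view shows the wing at (266,183), between the open fingers and over the boards. It agrees with the earlier fix: (0.4677, 0.198), yaw 159°. Next I align and descend.

```bash
python3 -m jog '[[[0,0,-0.5],[11,-1.5,20],-1],[[0,0,-0.5],[11,-1.5,60],-1],[[0,0,-0.5],[11,-1.5,90],-1],[[0,0,-0.5],[11,-1.5,105],-1],[[0,0,-0.5],[11,-1.5,105],-1]]'; python3 go.py .4677 .1985 .133 69.3
```

```text
time: 2.65
tool_pos: [0.4661, 0.198, 0.1852]
ee_rot: [-3.138, 0.003, 1.209]
wrist_force: [-0.5, 0.2, -0.0]
width: 0.0938
t 2.65 pos [0.4661 0.198  0.1852] rpy [-179.8    0.2   69.3] q [ 0.29 -0.    1.5  -0.    1.64 -0.92] F [-0.5  0.2 -0. ] T [ 0.05 -0.16  0.04] w 0.0938
turn [-0.2  0.2 -0. ] shift mm [ 1.2  1.5 52.2]
```

```bash
python3 -m jog '[[[0,0,0],[1,1.5,25],-1],[[0,0,0],[1,1.5,45],-1],[[0,0,0],[1,1.5,52],-1],[[0,0,0],[1,1.5,52],-0.2],[[0,0,0],[1,1.5,52],0.4]]'; python3 -m jog '[[[0,0,0],[0,0,0],1],[[0,0,0],[0,0,0],1],[[0,0,0],[0,0,0],1],[[0,0,0],[0,0,0],1],[[0,0,0],[0,0,0],1]]'; python3 go.py .4677 .1985 .133 69.3
```

```text
time: 3.15
tool_pos: [0.4702, 0.2002, 0.1371]
ee_rot: [3.139, -0.002, 1.211]
wrist_force: [0.3, 0.8, 0.0]
width: 0.0817
time: 3.65
tool_pos: [0.4691, 0.2002, 0.1352]
ee_rot: [3.141, -0.0, 1.211]
wrist_force: [-0.8, 0.4, 0.1]
width: 0.0415
t 3.65 pos [0.4691 0.2002 0.1352] rpy [180.   -0.   69.4] q [ 0.29  0.02  1.58 -0.    1.54 -0.92] F [-0.8  0.4  0.1] T [-0.04 -0.15  0.05] w 0.0415
turn [ 0.  -0.   0.1] shift mm [-2.1 -0.7  2.2]
```

```bash
python3 -m jog '[[[0,0,0],[-2,-0.7,1.5],1],[[0,0,0],[-2,-0.7,1.5],1],[[0,0,0],[-2,-0.7,1.5],1],[[0,0,0],[-2,-0.7,1.5],1],[[0,0,0],[-2,-0.7,1.5],1]]'; python3 go.py .4677 .1985 .133 69.3
```

```text
time: 4.15
tool_pos: [0.4674, 0.1978, 0.1335]
ee_rot: [-3.141, 0.002, 1.211]
wrist_force: [-1.9, -2.4, 0.4]
width: 0.014
t 4.15 pos [0.4674 0.1978 0.1335] rpy [-1.80e+02  1.00e-01  6.94e+01] q [ 0.29  0.02  1.58 -0.    1.54 -0.92] F [-1.9 -2.4  0.4] T [-0.52  0.12  0.04] w 0.014
turn [-0.   0.1  0.1] shift mm [0.8 0.1 0.5]
```

The wing is gripped: opening 14 mm, low forces. Turning clockwise from above is +z in the tool frame.

```bash
for i in 1 2 ; do python3 -m jog '[[[0,0,5],[0,0,0],1],[[0,0,10],[0,0,0],1],[[0,0,15],[0,0,0],1],[[0,0,20],[0,0,0],1],[[0,0,25],[0,0,0],1]]' >/dev/null; python3 go.py .4677 .1985 .133 69.3; done
```

```text
t 4.65 pos [0.4676 0.1981 0.1335] rpy [1.80e+02 1.00e-01 4.42e+01] q [ 0.29  0.02  1.58 -0.    1.54 -0.48] F [-1.6 -1.7 -0.2] T [-0.34 -0.02  0.04] w 0.0139
turn [  0.    0.1 -25.1] shift mm [ 0.3 -0.2  0.5]
t 5.15 pos [0.468  0.1983 0.1335] rpy [180.   -0.   19.2] q [ 0.29  0.02  1.58 -0.    1.54 -0.05] F [ 0.3 -2.1 -0.7] T [-0.28 -0.17  0.19] w 0.014
turn [  0.    0.  -50.1] shift mm [-0.2 -0.2  0.5]
```

Torque about z rose from 0.04 to 0.19 N m, so the screw is at its stop and the ratchet is slipping. I'll turn on another 25°.

```bash
python3 -m jog '[[[0,0,5],[0,0,0],1],[[0,0,10],[0,0,0],1],[[0,0,15],[0,0,0],1],[[0,0,20],[0,0,0],1],[[0,0,25],[0,0,0],1]]' ; python3 go.py .4677 .1985 .133 69.3; python3 -m jog '[[[0,0,0],[0,0,0],1],[[0,0,0],[0,0,0],1],[[0,0,0],[0,0,0],0.5],[[0,0,0],[0,0,0],0],[[0,0,0],[0,0,0],-1]]'; python3 go.py .4677 .1985 .133 69.3;
```

```text
time: 5.65
tool_pos: [0.4684, 0.1984, 0.1335]
ee_rot: [3.141, -0.001, -0.101]
wrist_force: [1.2, -1.9, -0.7]
width: 0.0138
t 5.65 pos [0.4684 0.1984 0.1335] rpy [ 1.8e+02 -1.0e-01 -5.8e+00] q [ 0.29  0.02  1.58 -0.    1.54  0.39] F [ 1.2 -1.9 -0.7] T [-0.3  -0.33  0.24] w 0.0138
turn [  0.1  -0.1 -75.1] shift mm [-0.7 -0.1  0.5]
time: 6.15
tool_pos: [0.4676, 0.1989, 0.1337]
ee_rot: [-3.141, 0.0, -0.097]
wrist_force: [-0.3, 0.8, 0.8]
width: 0.0346
t 6.15 pos [0.4676 0.1989 0.1337] rpy [-180.     0.    -5.6] q [0.29 0.02 1.58 0.   1.54 0.39] F [-0.3  0.8  0.8] T [-0.   -0.04  0.01] w 0.0346
turn [ -0.   -0.  -74.9] shift mm [0.2 0.3 0.7]
```

```bash
python3 -m jog '[[[0,0,0],[0,0,0],-1],[[0,0,0],[0,0,0],-1],[[0,0,0],[0,0,0],-1],[[0,0,0],[0,0,0],-1],[[0,0,0],[0,0,0],-1]]'; python3 -m jog '[[[0,0,0],[0,0,-30],-1],[[0,0,0],[0,0,-70],-1],[[0,0,0],[0,0,-110],-1],[[0,0,0],[0,0,-130],-1],[[0,0,0],[0,0,-130],-1]]'; python3 - <<'E'
from bench import eyes
import cv2
from h import *
c=eyes.camera_params("wrist"); p,z=eyes.snapshot("wrist"); cv2.imwrite("pics/w1.png",p[:,:,::-1])
W=np.array([.4675,.199,.168,1]); q=c["world_to_cam"]@W; K=c["mtx"]
u,v=int(K[0,0]*q[0]/-q[2]+K[0,2]),int(-K[1,1]*q[1]/-q[2]+K[1,2])
wing(p,z,c,max(u-90,0),min(u+90,512),max(v-90,0),min(v+90,384))
p,z=eyes.snapshot("top");wing(p,z,eyes.camera_params("top"),345,380,125,160)
E
python3 go.py .4677 .1985 .133 69.3
```

```text
time: 6.65
tool_pos: [0.4677, 0.1985, 0.1336]
ee_rot: [3.142, -0.0, -0.098]
wrist_force: [0.1, -0.6, 0.1]
width: 0.074
time: 7.15
tool_pos: [0.4694, 0.199, 0.2679]
ee_rot: [-3.139, -0.008, -0.098]
wrist_force: [-0.6, 0.2, 0.2]
width: 0.0939
687 mean [0.469  0.2    0.1641] zmax 0.1682 rect [4.68700e-01 1.97600e-01 4.49000e-02 1.30000e-02 8.45734e+01] pca yaw 84.5
126 mean [ 0.5693 -0.2081  0.1661] zmax 0.1695 rect [ 5.69800e-01 -2.07700e-01  1.34000e-02  4.27000e-02  3.34312e+01] pca yaw 123.7
t 7.25 pos [0.4676 0.1985 0.263 ] rpy [180.    0.   -5.6] q [ 0.29 -0.01  1.36 -0.    1.79  0.39] F [ 0.5 -0.3 -0.1] T [-0.1  -0.1   0.02] w 0.0941
turn [ -0.    0.  -74.9] shift mm [ 1.0e-01 -0.0e+00  1.3e+02]
```

View pics/w1.png

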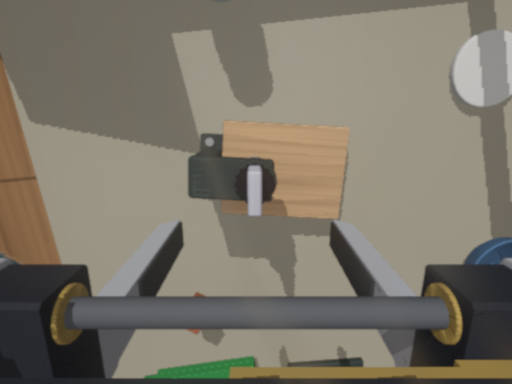

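The picture shows the wing, free at (255,190), turned from 159.3° to 84.5°: 75° clockwise, and it stayed there after release. The boards are in place, the gripper is clear, and the spare knob is unchanged at 124°.

```bash
python3 -c "
from bench import close_job; print(close_job())"
```

```text
the job is handed in; nothing more can be done
None
```

I gripped the wing of the knob on the press holding the boards, turned it about 75° clockwise seen from above, then released it and backed straight up. The job is handed in, at about 7 s of the 32 s allowed.

- **Tightness and clicks:** The torque about the turning axis rose from about 0.04 N m to 0.19–0.24 N m, which matches the 0.2 N m slip torque. 75° is 1.31 rad and the stop is at most 0.70 rad away, so the knob slipped at least 0.6 rad, or about four clicks. I worked out the clicks from the angle and torque; I did not read them directly.
- **After release:** The wrist camera showed the wing at 84.5°, down from 159°, which matches the turn commanded, so it did not turn back. The gripper was fully clear and the boards were in place.
- **Empty press:** Its knob stayed as it was, at 123.9° before and 123.7° after, which is within measurement error. I did not touch the green look-alike.

None of the checks failed or disagreed by more than about 2–3 mm or 3°.

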